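# Sort the returned batteries and bulbs into their trays

## Task

Sort the returns on the kiosk counter: stand both round D cells in the green tray, the square 9-volt block in the yellow tray and both spot bulbs in the white tray. Everything should end up standing on the tray floor as it stood on the counter (cells button up, block terminals up, bulbs on their faces with the pins up), and the red timer and the brass doorbell button are to stay where they are.

Things in the scene. Friction and masses are not known exactly. Their poses are not given: they have to be found in the camera images.
- cell_red: D battery cell, a red cylinder with a silver band, 33 mm in diameter, 58 mm tall plus a steel button 10 mm wide and 3 mm high on top (61 mm in all), 0.13 kg; loose, starts standing button up. Origin: centre of its underside; z runs up along the cylinder.
- cell_black: D battery cell, a black cylinder with a brass-coloured band, 33 mm in diameter, 58 mm tall plus a steel button 10 mm wide and 3 mm high on top (61 mm in all), 0.13 kg; loose, starts standing button up. Origin: centre of its underside; z runs up along the cylinder.
- block: Square 9-volt block battery, orange with a black lower part and an orange top carrying two steel snap terminals; 26.5 mm along its x, 17.5 mm along its y, 46 mm tall plus 3 mm terminals, 0.046 kg; loose, starts standing terminals up. Origin: centre of its underside; z up.
- bulb_white: Spot bulb with a white ceramic body, 0.06 kg, loose, starts standing on its flat round face with its two 7 mm brass pins pointing up. From the counter up: 50 mm in diameter to 14 mm height, tapering to 32 mm diameter at 26 mm, then a straight 32 mm cylinder (the place to grip) to 50 mm; pin tips at 57 mm. Origin: centre of its face (underside); z points up along its axis.
- bulb_grey: Spot bulb with a dark grey metal body, 0.06 kg, loose, starts standing on its flat round face with its two 7 mm brass pins pointing up. From the counter up: 50 mm in diameter to 14 mm height, tapering to 32 mm diameter at 26 mm, then a straight 32 mm cylinder (the place to grip) to 50 mm; pin tips at 57 mm. Origin: centre of its face (underside); z points up along its axis.
- tray_green: Green plastic tray, fixed to the counter, open above: 90 mm along its x, 150 mm along its y, 20 mm high, walls and floor 4 mm thick (inside 82 x 142 mm, inner floor 4 mm above the counter). Origin: centre of its underside; z up.
- tray_yellow: Yellow plastic tray, fixed to the counter, open above: 90 mm along its x, 150 mm along its y, 20 mm high, walls and floor 4 mm thick (inside 82 x 142 mm, inner floor 4 mm above the counter). Origin: centre of its underside; z up.
- tray_white: White plastic tray, fixed to the counter, open above: 90 mm along its x, 150 mm along its y, 20 mm high, walls and floor 4 mm thick (inside 82 x 142 mm, inner floor 4 mm above the counter). Origin: centre of its underside; z up.
- timer: Red round kitchen timer with a white bar knob, 56 mm in diameter, 30 mm high, loose; to be left where it is. Origin: centre of its underside.
- bell: Round brass doorbell button with a white push, 46 mm in diameter, 15 mm high, loose; to be left where it is. Origin: centre of its underside. (Other equipment stands round the rim of the counter, more than 50 mm from every listed thing and its edges, the nearest of it under 60 mm tall; the counter top is at z = 0.)
Mind the look-alikes: they are no part of the job. Several things have the shape of the tray_white; the one meant has the colours described above.

How it is judged:
By the outcome, as a careful person would: the job done as asked, in the order asked, and still so for the second after the job is handed in, with the robot touching nothing.
It also fails if it takes over 128 s, if anything falls off the work surface, if the arm or the gripper's body presses on something with over 40 N, if the wrist force passes 120 N, or if a joint passes its speed limit or range.

## Robot

A 6-joint arm with a two-finger parallel gripper is mounted at the origin on the work surface. World frame = base frame: x ahead of the robot, y to its left, z up, the work surface at z = 0. Lengths are in m, angles in rad, forces in N, time in s.
With the tool pointing down it reaches from about 0.35 to 0.85 m from the base axis. Payload 8.1 kg.
Tool frame: the origin (TCP) lies between the finger pads; the fingertips stand 11 mm ahead of it and the grasp point (between the pads) lies 8 mm behind it; z points along the fingers, x is the direction in which the jaws open and shut, and the axes are right-handed (so a half turn about z gives the same grasp; the last joint's range is limited). The gripper opens to 93 mm and grips with 3 to 60 N. Pads are 15 mm wide; open, the fingers measure 128 mm over their backs; the gripper's body (75 mm by 188 mm) begins 65 mm behind the grasp point.
Start: joints at [-1.417, 0.13, 1.488, -0, 1.523, -0.085], TCP at [0.142, -0.583, 0.23] pointing down, gripper open.
Joint ranges: [-2.96, 2.96], [-0.89, 2.26], [0.02, 2.5], [-1.34, 4.48], [0, 2.73], [-2.66, 2.66]. Speed limits (rad/s): [2.39, 2.39, 2.79, 3.14, 3.14, 3.14].

## Interface

Orientations are given as a unit quaternion [x, y, z, w].
In Python, from station import * gives the robot as it stands. The module is installed in compiled form; this text tells all that it offers.
- The arm moves only by the tool move_arm, never from a script. Its argument "targets" is a list that holds one entry, the list of rows, each a list of 7 numbers: the shift along the tool's x, y, z in mm, then the turn, a rotation vector about the tool's x, y, z in rad, then the opening, from 0 (shut) to 1 (fully open). In form: [[[tx, ty, tz, rx, ry, rz, jaw], ...]]. A call has 1 to 10 rows; each row is the pose to reach, as a shift and turn from the pose commanded when the call began, along the tool's axes at that moment; what a row does not reach only later rows make up. A row lasts 1/12 s, in which the tool goes at most 41.7 mm and 7.16 degrees, less where a joint would pass 70% of its speed; a pose out of reach is approached as far as the arm can. A call with a gripper value outside its range is refused whole. The fingers move at their own pace and stop on an object; "squeeze" is the grip in N (left out, the last holds). Time passes only in rows, so rows that repeat a pose let the fingers close. It gives the time, the measured TCP pose, the force and the opening at its end, in the units of the state.
- state(): the state, without advancing time (a new reading comes with each control period).
- camera(name): name is "scene" or "top"; returns (picture, depth): 384x512x3 uint8, red, green, blue; 384x512 float32, m along the optical axis (not along the pixel's ray), 0 where there is no reading.
- camera_params(name): a dict with "K" (3x3 intrinsics, pixels), "pose" (4x4, takes a point from camera to world coordinates). Camera axes: x right, y up, looking along -z (the intrinsics and any distortion apply to the point x, -y, -z); pixel columns grow to the right and rows downward; lengths in m; the calibration is good to about 2 mm. A picture is of the moment at which its call begins. camera_params takes no time and is no camera call.
- job_done(): hands the job in, once; it reports no verdict.
The state is a dict: "t": time; "joint_positions": joint angles; "qvel": joint speeds; "joint_torque": joint torques, N m; "tool_pos": TCP position; "ee_rot": TCP orientation; "force": force on the tool from outside, world axes, zero at the start; "moment": the same for the moment, N m; "gripper_width": finger opening in m.
Only numpy, scipy, OpenCV 4.12 (cv2) and the standard library are available. Lean on these libraries where they do the work, as an engineer would, in place of code of your own. Each camera call takes 0.05 s, during which the arm holds its last target. There are 200 camera calls.

## Working session

There is one attempt and no reset: what is moved stays moved. The work goes in short steps, Python scripts to look and compute and a tool call to move; the robot and the scene stay as the last step left them, time stands still between calls to the robot, and variables do not carry over. Pictures are saved under pics/ and viewed, about 12 in all and at most 16, crops included, and the job is handed in when it is done.

Besides the shell and the picture viewer there is one more tool, called after "Call:" by a JSON object that holds its "method" and its "body", one argument or row to a line. move_arm: Moves the arm, as the interface text tells. Its arguments: {"type":"object","properties":{"targets":{"type":"array","items":{"type":"array","items":{"type":"array","items":{"type":"number"}}}},"squeeze":{"type":"number"}},"required":["targets"]}

```bash
mkdir -p pics; cat > h.py <<'E'
from station import *
import numpy as np, cv2
def snap(n,f):
    p,d=camera(n); cv2.imwrite(f'pics/{f}.png',p[...,::-1]); np.save(f'pics/{f}.npy',d); return p,d
def world(n,d):
    c=camera_params(n);K=c["K"];T=np.array(c["pose"])
    v,u=np.mgrid[0:d.shape[0],0:d.shape[1]]
    P=np.stack([(u-K[0][2])/K[0][0]*d,-(v-K[1][2])/K[1][1]*d,-d],-1)
    return P@T[:3,:3].T+T[:3,3]
E
python3 - <<'E'
from h import *
for n in("scene","top"):
    snap(n,n+"0"); print(n,camera_params(n))
a=cv2.imread('pics/top0.png');cv2.imwrite('pics/top0b.png',cv2.resize(a,(800,600),interpolation=cv2.INTER_CUBIC))
print(state())
E
```

```text
scene {'K': array([[418.92615033,   0.        , 252.25970599],
       [  0.        , 418.92615033, 188.12222116],
       [  0.        ,   0.        ,   1.        ]]), 'pose': array([[ 0.87458138, -0.28310523,  0.39364811,  0.90872112],
       [ 0.48469501,  0.53279467, -0.69368623, -0.73733516],
       [-0.01334742,  0.79748434,  0.60319198,  0.71546149],
       [ 0.        ,  0.        ,  0.        ,  1.        ]])}
top {'K': array([[366.6163973 ,   0.        , 255.52495607],
       [  0.        , 366.6163973 , 193.58004854],
       [  0.        ,   0.        ,   1.        ]]), 'pose': array([[-0.00663345,  0.98981694, -0.1421915 ,  0.3588122 ],
       [-0.99997328, -0.00700306, -0.0020991 ,  0.0530098 ],
       [-0.0030735 ,  0.14217378,  0.98983694,  0.96023555],
       [ 0.        ,  0.        ,  0.        ,  1.        ]])}
{'t': 0.1, 'joint_positions': array([-1.41739312e+00,  1.31081319e-01,  1.48919990e+00,  9.63866061e-06,
        1.52299374e+00, -8.54208706e-02]), 'qvel': array([-0.0001039 , -0.00334364, -0.00284645,  0.00068305,  0.00082593,
        0.00061272]), 'joint_torque': array([ 1.51308206e-03, -5.61344862e+01, -4.93094337e+01,  7.70050823e-02,
        2.91943626e-02, -6.14834835e-05]), 'tool_pos': array([ 0.14187144, -0.58246446,  0.2286787 ]), 'ee_rot': array([ 7.86307483e-01, -6.17834795e-01, -6.11369784e-04, -5.77746202e-04]), 'force': array([-0.32126183,  0.23669606, -0.16669439]), 'moment': array([-0.01567188, -0.00143408, -0.02853579]), 'gripper_width': 0.09297169357817997}
```

View pics/top0b.png

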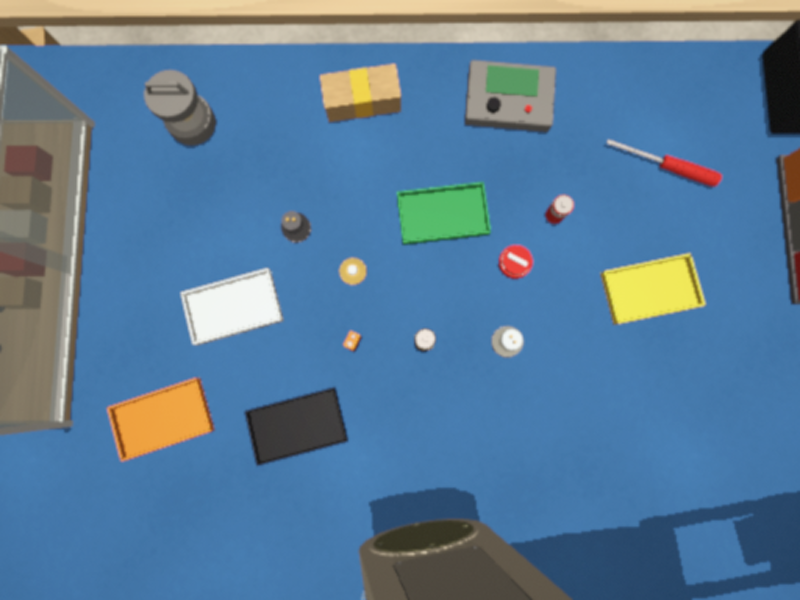

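View pics/scene0.png

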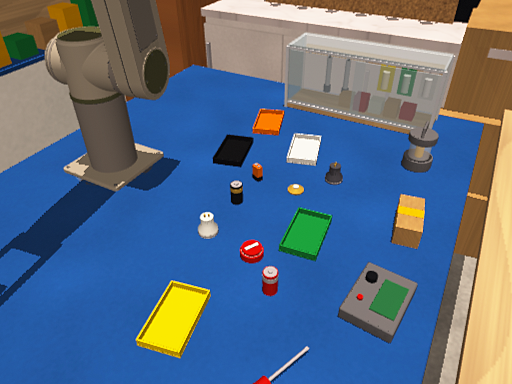

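The white tray must be the one at enlarged top (232,306). The orange one at (160,419) and the black one at (297,426) share its shape but not its colour. Cells: red (561,208), black (425,340). Block (352,340). Bulbs: white (509,341), grey (294,225).

```bash
cat > meas.py <<'E'
from h import *
from scipy import ndimage as N
def blobs(f,n="top"):
    d=np.load(f'pics/{f}.npy');im=cv2.imread(f'pics/{f}.png');W=world(n,d)
    m=(d>0)&(W[...,2]>.007)&(W[...,2]<.12)&(W[...,0]>.25)&(W[...,0]<.95)&(abs(W[...,1])<.6)
    L,k=N.label(m)
    for i in range(1,k+1):
        q=L==i
        if q.sum()<25: continue
        P=W[q];z=np.percentile(P[:,2],97);t=P[P[:,2]>z-.012]
        (c,s,a)=cv2.minAreaRect((t[:,:2]*1000).astype(np.float32))
        print(np.argwhere(q).mean(0).round(0)[::-1],q.sum(),'bgr',im[q].mean(0).round(),'zmax %.3f'%z,'top med',np.median(t[:,:2],0).round(4),'rect',np.round(c,1),np.round(s,1),round(a,1))
if __name__=="__main__":
    import sys
    for n in("top","scene"): print(n);blobs(n+sys.argv[1],n)
E
python3 meas.py 0
python3 - <<'E'
import cv2
a=cv2.imread('pics/top0.png')[120:300,60:470]
b=cv2.resize(a[:, 50:330],None,fx=2.8,fy=2.8,interpolation=cv2.INTER_CUBIC);print(b.shape)
cv2.imwrite('pics/crop1.png',b)
E
```

```text
top
[501.  49.] 1295 bgr [20. 19. 19.] zmax 0.095 top med [ 0.9004 -0.5956] rect [ 874.2 -595.2] [  6.  145.9] 88.4
[326.  61.] 2301 bgr [120. 139. 127.] zmax 0.038 top med [ 0.8574 -0.1397] rect [ 860.  -140.2] [149.3 112.5] 83.9
[231.  59.] 1465 bgr [100. 163. 193.] zmax 0.058 top med [0.858  0.1197] rect [859.9 119.6] [ 62.9 129.8] 8.3
[115.  69.] 1335 bgr [108. 114. 117.] zmax 0.113 top med [0.8135 0.4166] rect [819.8 418.8] [78.  78.1] 84.9
[ 45. 170.] 993 bgr [125. 135. 139.] zmax 0.109 top med [0.8143 0.595 ] rect [561.4 596.1] [  7.2 529. ] 90.0
[435. 106.] 471 bgr [ 80.  78. 188.] zmax 0.028 top med [ 0.7206 -0.4407] rect [ 739.4 -402.4] [194.4  27. ] 68.2
[285. 135.] 436 bgr [ 93. 147.  63.] zmax 0.023 top med [ 0.6557 -0.0223] rect [649.7 -20.1] [ 91.2 149.9] 6.4
[358. 133.] 221 bgr [132. 134. 167.] zmax 0.062 top med [ 0.647  -0.2114] rect [ 648.4 -211.8] [31.7 31.6] 82.7
[189. 144.] 301 bgr [94. 93. 95.] zmax 0.055 top med [0.6269 0.2317] rect [627.3 231.9] [30.8 31.2] 3.5
[330. 167.] 366 bgr [ 96.  97. 217.] zmax 0.031 top med [ 0.5634 -0.1397] rect [ 562.3 -138.7] [51.
[... 2716 characters left out ...]
.8] 6.2
[207. 225.] 355 bgr [182. 198. 209.] zmax 0.052 top med [ 0.4346 -0.1276] rect [ 431.5 -123.7] [31.6 32. ] 29.7
[252. 251.] 408 bgr [ 45.  50. 207.] zmax 0.029 top med [ 0.5691 -0.1452] rect [ 567.3 -143.5] [48.1 50.9] 25.5
[378. 301.] 3693 bgr [ 93. 110. 100.] zmax 0.036 top med [ 0.8638 -0.1511] rect [ 861.4 -141.1] [154.1 109.9] 84.2
[270. 280.] 391 bgr [ 88.  90. 162.] zmax 0.060 top med [ 0.6517 -0.2177] rect [ 650.8 -214.3] [32.5 32.2] 71.2
[173. 319.] 959 bgr [  1. 157. 188.] zmax 0.021 top med [ 0.5201 -0.3818] rect [ 517.8 -368.7] [ 91.3 152.4] 11.4
[280. 369.] 263 bgr [126. 131. 206.] zmax 0.025 top med [ 0.7497 -0.3807] rect [ 757.5 -365.9] [122.8  18.7] 63.9
(504, 784, 3)
```

View pics/crop1.png

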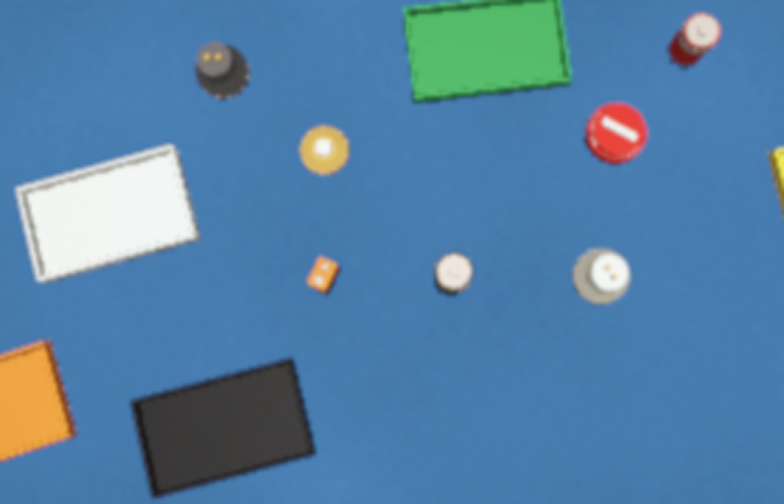

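The crop confirms it: the white tray at crop (107,213) is the only white one. The orange (20,400) and black (225,427) trays are look-alikes. The grey bulb is at (218,68), the white bulb at (603,275), the black cell at (454,272), the block at (323,274) and the red cell at (697,35). All stand upright.

```bash
cat > go.py <<'E'
import sys
from h import *
from scipy.spatial.transform import Rotation as R
# args: groups "x,y,z,phi" in mm/deg: all from the present pose
s=state();r0=R.from_quat(s["ee_rot"]);p0=np.array(s["tool_pos"])*1000
print('t',round(s['t'],2),p0.round(1),'phi',np.degrees(np.arctan2(*r0.as_matrix()[[1,0],0])).round(1),'w',round(s['gripper_width'],4),'F',s['force'].round(1),'q',s['joint_positions'].round(2))
for a in sys.argv[1:]:
    x,y,z,f=map(float,a.split(','));f=np.radians(f);c,n=np.cos(f),np.sin(f)
    r1=R.from_matrix(np.array([[c,n,0],[n,-c,0],[0,0,-1]]))
    print(a,(r0.inv().apply(np.array([x,y,z])-p0)).round(1),(r0.inv()*r1).as_rotvec().round(3))
E
python3 go.py 650,-213,130,6.3
```

```text
t 0.1 [ 141.9 -582.5  228.7] phi -76.3 w 0.093 F [-0.3  0.2 -0.2] q [-1.42  0.13  1.49  0.    1.52 -0.09]
650,-213,130,6.3 [-238.6 -581.1   99.2] [-1.000e-03  1.000e-03 -1.442e+00]
```

Call:
{"method": "move_arm", "body": {
  "targets": [
    [[-119, -290, 50, 0, 0, -0.72, 0.7], [-119, -290, 50, 0, 0, -0.72, 0.7], [-119, -290, 50, 0, 0, -0.72, 0.7], [-119, -290, 50, 0, 0, -0.72, 0.7], [-119, -290, 50, 0, 0, -0.72, 0.7], [-238.6, -581, 99, 0, 0, -1.442, 0.7], [-238.6, -581, 99, 0, 0, -1.442, 0.7], [-238.6, -581, 99, 0, 0, -1.442, 0.7], [-238.6, -581, 99, 0, 0, -1.442, 0.7], [-238.6, -581, 99, 0, 0, -1.442, 0.7]]
  ],
  "squeeze": 20
}}

```text
t: 0.93
tool_pos: [0.4761, -0.3393, 0.1639]
ee_rot: [0.999, -0.038, -0.0, -0.0]
force: [0.2, -1.2, -0.2]
gripper_width: 0.0652
```

```bash
python3 go.py 650,-213,130,6.3
```

```text
t 0.93 [ 476.1 -339.3  163.9] phi -4.3 w 0.0652 F [ 0.2 -1.2 -0.2] q [-0.71  0.13  1.61 -0.    1.4  -0.63]
650,-213,130,6.3 [ 163.9 -139.1   33.9] [-0.     0.    -0.186]
```

Call:
{"method": "move_arm", "body": {
  "targets": [
    [[164, -139, 34, 0, 0, -0.186, 0.7], [164, -139, 34, 0, 0, -0.186, 0.7], [164, -139, 34, 0, 0, -0.186, 0.7], [164, -139, 34, 0, 0, -0.186, 0.7], [164, -139, 34, 0, 0, -0.186, 0.7], [164, -139, 34, 0, 0, -0.186, 0.7], [164, -139, 34, 0, 0, -0.186, 0.7], [164, -139, 34, 0, 0, -0.186, 0.7]]
  ]
}}

```text
t: 1.6
tool_pos: [0.6493, -0.2155, 0.1295]
ee_rot: [0.999, 0.053, -0.001, -0.0]
force: [0.1, 0.6, 0.1]
gripper_width: 0.0649
```

```bash
python3 go.py 650,-213,130,6.3 650,-213,34,6.3
```

```text
t 1.6 [ 649.3 -215.5  129.5] phi 6.0 w 0.0649 F [0.1 0.6 0.1] q [-0.4   0.42  1.33 -0.    1.39 -0.5 ]
650,-213,130,6.3 [ 1.  -2.4 -0.5] [-0.     0.002 -0.005]
650,-213,34,6.3 [ 1.2 -2.4 95.5] [-0.     0.002 -0.005]
```

Call:
{"method": "move_arm", "body": {
  "targets": [
    [[1, -2.4, 35, 0, 0, 0, 0.7], [1, -2.4, 65, 0, 0, 0, 0.7], [1, -2.4, 85, 0, 0, 0, 0.7], [1, -2.4, 95, 0, 0, 0, 0.7], [1, -2.4, 95, 0, 0, 0, 0.7], [1, -2.4, 95, 0, 0, 0, 0.3], [1, -2.4, 95, 0, 0, 0, 0.2], [1, -2.4, 95, 0, 0, 0, 0.2], [1, -2.4, 95, 0, 0, 0, 0.2], [1, -2.4, 95, 0, 0, 0, 0.2]]
  ],
  "squeeze": 20
}}

```text
t: 2.43
tool_pos: [0.6512, -0.2138, 0.0371]
ee_rot: [0.999, 0.052, 0.001, 0.0]
force: [-2.4, -0.5, 2.1]
gripper_width: 0.0365
```

```bash
python3 go.py 650,-213,130,6.3 654,-52.5,130,6.3 654,-52.5,39,6.3
```

```text
t 2.43 [ 651.2 -213.8   37.1] phi 6.0 w 0.0365 F [-2.4 -0.5  2.1] q [-0.39  0.51  1.39 -0.    1.24 -0.5 ]
650,-213,130,6.3 [ -1.   -0.8 -92.9] [ 0.001 -0.002 -0.006]
654,-52.5,130,6.3 [  19.7 -160.1  -93. ] [ 0.001 -0.002 -0.006]
654,-52.5,39,6.3 [  19.5 -160.1   -2. ] [ 0.001 -0.002 -0.006]
```

Call:
{"method": "move_arm", "body": {
  "targets": [
    [[0, 0, 0, 0, 0, 0, 0.2], [0, 0, 0, 0, 0, 0, 0.2], [0, 0, 0, 0, 0, 0, 0.2], [0, 0, 0, 0, 0, 0, 0.2]]
  ]
}}

```text
t: 2.77
tool_pos: [0.6509, -0.2138, 0.0368]
ee_rot: [0.999, 0.052, 0.0, 0.0]
force: [-2.1, -0.2, 7.1]
gripper_width: 0.0328
```

```bash
python3 go.py 650,-213,130,6.3 654,-52.5,130,6.3 654,-52.5,39,6.3
```

```text
t 2.77 [ 650.9 -213.8   36.8] phi 6.0 w 0.0328 F [-2.1 -0.2  7.1] q [-0.39  0.51  1.39 -0.    1.24 -0.5 ]
650,-213,130,6.3 [ -0.7  -0.8 -93.2] [ 0.001 -0.001 -0.006]
654,-52.5,130,6.3 [  19.9 -160.   -93.4] [ 0.001 -0.001 -0.006]
654,-52.5,39,6.3 [  19.8 -160.1   -2.4] [ 0.001 -0.001 -0.006]
```

Call:
{"method": "move_arm", "body": {
  "targets": [
    [[0, 0, -20, 0, 0, 0, 0.2], [0, 0, -55, 0, 0, 0, 0.2], [0, 0, -80, 0, 0, 0, 0.2], [10, -60, -80, 0, 0, 0, 0.2], [15, -100, -80, 0, 0, 0, 0.2], [20, -130, -80, 0, 0, 0, 0.2], [20, -150, -80, 0, 0, 0, 0.2], [20, -160, -80, 0, 0, 0, 0.2], [20, -160, -80, 0, 0, 0, 0.2], [20, -160, -80, 0, 0, 0, 0.2]]
  ]
}}

```text
t: 3.6
tool_pos: [0.6537, -0.0524, 0.1154]
ee_rot: [0.999, 0.053, -0.0, 0.0]
force: [0.5, -0.9, -1.2]
gripper_width: 0.0329
```

```bash
python3 go.py 654,-52.5,42,6.3; python3 - <<'E'
from h import *
snap("scene","s1")
E
```

```text
t 3.6 [653.7 -52.4 115.4] phi 6.0 w 0.0329 F [ 0.5 -0.9 -1.2] q [-0.16  0.35  1.44 -0.    1.35 -0.26]
654,-52.5,42,6.3 [ 0.4  0.1 73.4] [ 0.001  0.    -0.005]
```

View pics/s1.png

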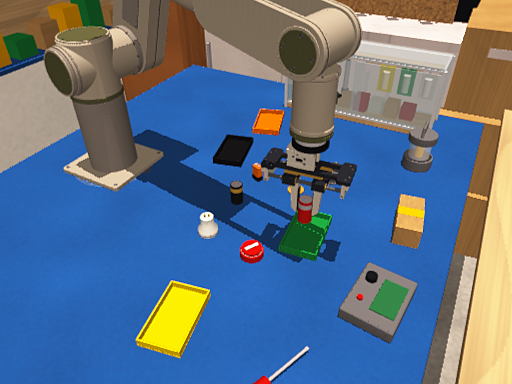

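The red cell (304,208) hangs upright over the green tray. I'll lower it and release.

Call:
{"method": "move_arm", "body": {
  "targets": [
    [[0, 0, 30, 0, 0, 0, 0.2], [0, 0, 50, 0, 0, 0, 0.2], [0, 0, 62, 0, 0, 0, 0.2], [0, 0, 70, 0, 0, 0, 0.2], [0, 0, 73, 0, 0, 0, 0.2], [0, 0, 75, 0, 0, 0, 0.2], [0, 0, 75, 0, 0, 0, 0.2], [0, 0, 75, 0, 0, 0, 0.2]]
  ]
}}

```text
t: 4.32
tool_pos: [0.6548, -0.0526, 0.0419]
ee_rot: [0.999, 0.052, 0.001, 0.0]
force: [-0.3, 0.5, -0.6]
gripper_width: 0.0327
```

```bash
python3 go.py 433,15,130,6.3 433,15,34,6.3
```

```text
t 4.32 [654.8 -52.6  41.9] phi 6.0 w 0.0327 F [-0.3  0.5 -0.6] q [-0.16  0.43  1.49  0.    1.22 -0.26]
433,15,130,6.3 [-213.4  -90.1  -88.6] [ 0.001 -0.002 -0.006]
433,15,34,6.3 [-213.6  -90.2    7.4] [ 0.001 -0.002 -0.006]
```

Call:
{"method": "move_arm", "body": {
  "targets": [
    [[0, 0, 1, 0, 0, 0, 0.2], [0, 0, 1, 0, 0, 0, 0.4], [0, 0, 1, 0, 0, 0, 0.55], [0, 0, 1, 0, 0, 0, 0.65], [0, 0, 1, 0, 0, 0, 0.7], [0, 0, 1, 0, 0, 0, 0.7], [0, 0, -20, 0, 0, 0, 0.7], [0, 0, -60, 0, 0, 0, 0.7], [0, 0, -89, 0, 0, 0, 0.7], [-40, -20, -89, 0, 0, 0, 0.7]]
  ]
}}

```text
t: 5.15
tool_pos: [0.6248, -0.0405, 0.1396]
ee_rot: [0.999, 0.051, 0.009, 0.002]
force: [1.6, 0.3, 2.5]
gripper_width: 0.0651
```

```bash
python3 go.py 433,15,130,6.3
```

```text
t 5.15 [624.8 -40.5 139.6] phi 5.9 w 0.0651 F [1.6 0.3 2.5] q [-0.15  0.24  1.53 -0.    1.35 -0.25]
433,15,130,6.3 [-185.3  -74.9    5.9] [ 0.005 -0.018 -0.008]
```

Call:
{"method": "move_arm", "body": {
  "targets": [
    [[-173, -70, 0, 0, 0, 0, 0.7], [-173, -70, 0, 0, 0, 0, 0.7], [-173, -70, 0, 0, 0, 0, 0.7], [-173, -70, 0, 0, 0, 0, 0.7], [-173, -70, 0, 0, 0, 0, 0.7], [-173, -70, 0, 0, 0, 0, 0.7], [-173, -70, 0, 0, 0, 0, 0.7], [-173, -70, 0, 0, 0, 0, 0.7]]
  ]
}}

```text
t: 5.82
tool_pos: [0.4365, 0.0139, 0.1303]
ee_rot: [0.999, 0.052, 0.001, 0.0]
force: [0.3, -0.7, -0.5]
gripper_width: 0.0653
```

```bash
python3 go.py 433,15,130,6.3 433,15,35,6.3
```

```text
t 5.82 [436.5  13.9 130.3] phi 6.0 w 0.0653 F [ 0.3 -0.7 -0.5] q [-0.09 -0.26  2.04 -0.    1.35 -0.19]
433,15,130,6.3 [-3.3 -1.4  0.3] [ 0.    -0.002 -0.006]
433,15,35,6.3 [-3.5 -1.5 95.3] [ 0.    -0.002 -0.006]
```

Call:
{"method": "move_arm", "body": {
  "targets": [
    [[-2, -1, 35, 0, 0, 0, 0.7], [-2, -1, 65, 0, 0, 0, 0.7], [-2, -1, 85, 0, 0, 0, 0.7], [-2, -1, 95, 0, 0, 0, 0.7], [-2, -1, 95, 0, 0, 0, 0.7], [-2, -1, 95, 0, 0, 0, 0.4], [-2, -1, 95, 0, 0, 0, 0.3], [-2, -1, 95, 0, 0, 0, 0.2], [-2, -1, 95, 0, 0, 0, 0.2], [-2, -1, 95, 0, 0, 0, 0.2]]
  ]
}}

```text
t: 6.65
tool_pos: [0.4341, 0.0148, 0.0356]
ee_rot: [0.999, 0.052, 0.001, 0.0]
force: [-1.7, 0.1, 1.7]
gripper_width: 0.0364
```

Call:
{"method": "move_arm", "body": {
  "targets": [
    [[0, 0, 0, 0, 0, 0, 0.2], [0, 0, 0, 0, 0, 0, 0.2], [0, 0, 0, 0, 0, 0, 0.2], [0, 0, 0, 0, 0, 0, 0.2], [0, 0, 0, 0, 0, 0, 0.2]]
  ]
}}

```text
t: 7.07
tool_pos: [0.4338, 0.0148, 0.0354]
ee_rot: [0.999, 0.052, 0.0, 0.0]
force: [-2.3, -0.5, 6.6]
gripper_width: 0.0327
```

```bash
python3 go.py 647,11.1,120,6.3
```

```text
t 7.07 [433.8  14.8  35.4] phi 6.0 w 0.0327 F [-2.3 -0.5  6.6] q [-0.08 -0.13  2.13 -0.    1.15 -0.19]
647,11.1,120,6.3 [211.8  25.9 -84.4] [ 0.    -0.001 -0.006]
```

Call:
{"method": "move_arm", "body": {
  "targets": [
    [[0, 0, -20, 0, 0, 0, 0.2], [0, 0, -55, 0, 0, 0, 0.2], [5, 0, -85, 0, 0, 0, 0.2], [40, 5, -85, 0, 0, 0, 0.2], [80, 10, -85, 0, 0, 0, 0.2], [120, 14, -85, 0, 0, 0, 0.2], [160, 19, -85, 0, 0, 0, 0.2], [190, 23, -85, 0, 0, 0, 0.2], [207, 26, -85, 0, 0, 0, 0.2], [212, 26, -85, 0, 0, 0, 0.2]]
  ]
}}

```text
t: 7.9
tool_pos: [0.649, 0.0107, 0.119]
ee_rot: [0.999, 0.052, 0.0, 0.0]
force: [0.5, -0.3, -0.6]
gripper_width: 0.0326
```

Call:
{"method": "move_arm", "body": {
  "targets": [
    [[0, 0, 0, 0, 0, 0, 0.2], [0, 0, 0, 0, 0, 0, 0.2]]
  ]
}}

```text
t: 8.07
tool_pos: [0.6459, 0.0112, 0.1189]
ee_rot: [0.999, 0.052, -0.001, -0.0]
force: [-0.1, 0.0, -1.3]
gripper_width: 0.0328
```

```bash
python3 go.py 647,11.1,40,6.3
```

```text
t 8.07 [645.9  11.2 118.9] phi 6.0 w 0.0328 F [-0.1  0.  -1.3] q [-0.06  0.33  1.47  0.    1.35 -0.17]
647,11.1,40,6.3 [ 1.2  0.2 78.9] [-0.     0.002 -0.006]
```

Lower, then release, rise and start towards the block.

Call:
{"method": "move_arm", "body": {
  "targets": [
    [[1, 0, 30, 0, 0, 0, 0.2], [1, 0, 55, 0, 0, 0, 0.2], [1, 0, 67, 0, 0, 0, 0.2], [1, 0, 75, 0, 0, 0, 0.2], [1, 0, 78, 0, 0, 0, 0.2], [1, 0, 79, 0, 0, 0, 0.2], [1, 0, 79, 0, 0, 0, 0.2], [1, 0, 79, 0, 0, 0, 0.2]]
  ]
}}

```text
t: 8.73
tool_pos: [0.649, 0.0111, 0.0423]
ee_rot: [0.999, 0.052, 0.001, 0.0]
force: [-0.2, 0.9, -0.3]
gripper_width: 0.0325
```

```bash
python3 go.py 432,132,120,64
```

```text
t 8.73 [649.   11.1  42.3] phi 6.0 w 0.0325 F [-0.2  0.9 -0.3] q [-0.06  0.41  1.51 -0.    1.22 -0.17]
432,132,120,64 [-203.  -142.8  -78.3] [ 0.002 -0.002 -1.013]
```

Call:
{"method": "move_arm", "body": {
  "targets": [
    [[0, 0, 2, 0, 0, 0, 0.2], [0, 0, 2, 0, 0, 0, 0.2], [0, 0, 2, 0, 0, 0, 0.2]]
  ]
}}

```text
t: 8.98
tool_pos: [0.6486, 0.0111, 0.0394]
ee_rot: [0.999, 0.052, 0.001, 0.0]
force: [0.8, 0.3, 2.2]
gripper_width: 0.0325
```

Call:
{"method": "move_arm", "body": {
  "targets": [
    [[0, 0, 0, 0, 0, 0, 0.35], [0, 0, 0, 0, 0, 0, 0.5], [0, 0, 0, 0, 0, 0, 0.65], [0, 0, 0, 0, 0, 0, 0.7], [0, 0, 0, 0, 0, 0, 0.7], [0, 0, -20, 0, 0, 0, 0.7], [0, 0, -60, 0, 0, 0, 0.7], [0, 0, -85, 0, 0, 0, 0.7], [0, 0, -85, 0, 0, 0, 0.7], [0, 0, -85, 0, 0, 0, 0.7]]
  ]
}}

```text
t: 9.82
tool_pos: [0.6496, 0.011, 0.1262]
ee_rot: [0.999, 0.052, 0.002, 0.0]
force: [-1.2, -0.4, -0.4]
gripper_width: 0.0652
```

```bash
python3 go.py 432,132,120,64
```

```text
t 9.82 [649.6  11.  126.2] phi 6.0 w 0.0652 F [-1.2 -0.4 -0.4] q [-0.06  0.32  1.46  0.    1.36 -0.17]
432,132,120,64 [-203.8 -142.9    5.2] [ 0.003 -0.004 -1.013]
```

Call:
{"method": "move_arm", "body": {
  "targets": [
    [[-40, -28, 2, 0, 0, -0.12, 0.5], [-80, -56, 3, 0, 0, -0.24, 0.5], [-120, -85, 4, 0, 0, -0.36, 0.5], [-160, -113, 5, 0, 0, -0.48, 0.5], [-203, -143, 5, 0, 0, -0.6, 0.5], [-203, -143, 5, 0, 0, -0.72, 0.5], [-203, -143, 5, 0, 0, -0.84, 0.5], [-203, -143, 5, 0, 0, -0.96, 0.5], [-203, -143, 5, 0, 0, -1.013, 0.5], [-203, -143, 5, 0, 0, -1.013, 0.5]]
  ]
}}

```text
t: 10.65
tool_pos: [0.4297, 0.1323, 0.117]
ee_rot: [0.847, 0.531, -0.001, -0.0]
force: [-0.2, 0.5, -0.4]
gripper_width: 0.0466
```

Call:
{"method": "move_arm", "body": {
  "targets": [
    [[0, 0, 0, 0, 0, 0, 0.5], [0, 0, 0, 0, 0, 0, 0.5]]
  ]
}}

```text
t: 10.82
tool_pos: [0.4306, 0.1321, 0.1177]
ee_rot: [0.849, 0.529, -0.001, -0.0]
force: [-0.2, 0.6, 0.5]
gripper_width: 0.0466
```

```bash
python3 go.py 432,132,120,64 432,132,28,64
python3 - <<'E'
from h import *
p,d=snap("scene","s2"); p2,_=snap("top","t2")
a=cv2.resize(p[100:290,190:370],None,fx=2.2,fy=2.2,interpolation=2);b=cv2.resize(p2[100:290,190:370],None,fx=2.2,fy=2.2,interpolation=2)
cv2.imwrite('pics/c2.png',np.hstack([a,b])[...,::-1])
E
```

```text
t 10.82 [430.6 132.1 117.7] phi 63.9 w 0.0466 F [-0.2  0.6  0.5] q [ 0.18 -0.2   2.02  0.    1.32 -0.93]
432,132,120,64 [ 0.6  1.3 -2.3] [-0.001  0.001 -0.002]
432,132,28,64 [ 0.7  1.4 89.7] [-0.001  0.001 -0.002]
```

View pics/c2.png

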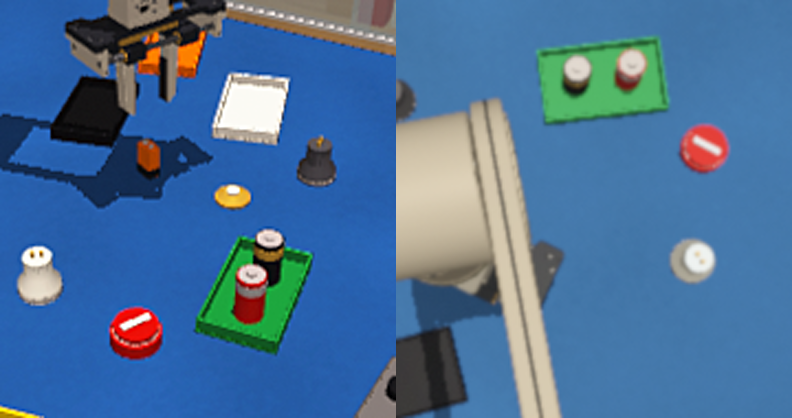

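Both cells stand in the green tray: in the left crop red is at (251,292) and black at (268,256), and both sit inside the walls in the right crop. Next is the block.

Call:
{"method": "move_arm", "body": {
  "targets": [
    [[0.5, 1, 35, 0, 0, 0, 0.5], [0.5, 1, 65, 0, 0, 0, 0.5], [0.5, 1, 82, 0, 0, 0, 0.5], [0.5, 1, 89, 0, 0, 0, 0.5], [0.5, 1, 89, 0, 0, 0, 0.5], [0.5, 1, 89, 0, 0, 0, 0.35], [0.5, 1, 89, 0, 0, 0, 0.25], [0.5, 1, 89, 0, 0, 0, 0.15], [0.5, 1, 89, 0, 0, 0, 0.05], [0.5, 1, 89, 0, 0, 0, 0.05]]
  ],
  "squeeze": 12
}}

```text
t: 11.75
tool_pos: [0.433, 0.1324, 0.0305]
ee_rot: [0.848, 0.53, 0.001, 0.0]
force: [0.1, 0.8, 0.8]
gripper_width: 0.0181
```

Call:
{"method": "move_arm", "body": {
  "targets": [
    [[0, 0, 0, 0, 0, 0, 0.05], [0, 0, 0, 0, 0, 0, 0.05], [0, 0, 0, 0, 0, 0, 0.05], [0, 0, 0, 0, 0, 0, 0.05], [0, 0, 0, 0, 0, 0, 0.05]]
  ]
}}

```text
t: 12.17
tool_pos: [0.4331, 0.1324, 0.0305]
ee_rot: [0.848, 0.53, 0.001, 0.0]
force: [-0.3, 0.0, 6.0]
gripper_width: 0.0173
```

```bash
python3 go.py 432,132,120,64 517,-368,120,11.4
```

```text
t 12.17 [433.1 132.4  30.5] phi 64.0 w 0.0173 F [-0.3  0.   6. ] q [ 0.18 -0.07  2.08 -0.    1.13 -0.93]
432,132,120,64 [ -0.8  -0.6 -89.5] [ 0.001 -0.001  0.   ]
517,-368,120,11.4 [-412.9  294.9  -89.5] [ 0.001 -0.001  0.918]
```

Call:
{"method": "move_arm", "body": {
  "targets": [
    [[0, 0, -25, 0, 0, 0, 0.05], [0, 0, -60, 0, 0, 0, 0.05], [0, 0, -90, 0, 0, 0, 0.05], [-30, 22, -90, 0, 0, 0.08, 0.05], [-60, 43, -90, 0, 0, 0.17, 0.05], [-90, 64, -90, 0, 0, 0.26, 0.05], [-120, 86, -90, 0, 0, 0.34, 0.05], [-150, 107, -90, 0, 0, 0.42, 0.05], [-180, 129, -90, 0, 0, 0.5, 0.05], [-210, 150, -90, 0, 0, 0.58, 0.05]]
  ]
}}

```text
t: 13.0
tool_pos: [0.4749, -0.124, 0.1195]
ee_rot: [0.965, 0.263, 0.0, -0.0]
force: [0.0, 0.4, -1.1]
gripper_width: 0.0173
```

```bash
python3 go.py 517,-368,120,11.4
```

```text
t 13.0 [ 474.9 -124.   119.5] phi 30.5 w 0.0173 F [ 0.   0.4 -1.1] q [-0.36 -0.09  1.91  0.    1.31 -0.89]
517,-368,120,11.4 [-87.7 231.5  -0.5] [ 0.    -0.     0.334]
```

Call:
{"method": "move_arm", "body": {
  "targets": [
    [[-14, 37, 0, 0, 0, 0.05, 0.05], [-28, 73, 0, 0, 0, 0.11, 0.05], [-42, 110, 0, 0, 0, 0.16, 0.05], [-55, 146, 0, 0, 0, 0.21, 0.05], [-68, 180, 0, 0, 0, 0.26, 0.05], [-78, 207, 0, 0, 0, 0.3, 0.05], [-86, 226, 0, 0, 0, 0.334, 0.05], [-88, 231, 0, 0, 0, 0.334, 0.05], [-88, 231, 0, 0, 0, 0.334, 0.05], [-88, 231, 0, 0, 0, 0.334, 0.05]]
  ]
}}

```text
t: 13.83
tool_pos: [0.5172, -0.3648, 0.119]
ee_rot: [0.995, 0.102, -0.0, -0.001]
force: [0.0, 0.6, -0.3]
gripper_width: 0.0175
```

Call:
{"method": "move_arm", "body": {
  "targets": [
    [[0, 0, 0, 0, 0, 0, 0.05], [0, 0, 0, 0, 0, 0, 0.05]]
  ]
}}

```text
t: 14.0
tool_pos: [0.5176, -0.3642, 0.1195]
ee_rot: [0.995, 0.102, -0.0, -0.0]
force: [1.0, -0.1, -0.1]
gripper_width: 0.0177
```

```bash
python3 go.py 517,-368,35,11.4
```

```text
t 14.0 [ 517.6 -364.2  119.5] phi 11.7 w 0.0177 F [ 1.  -0.1 -0.1] q [-0.69  0.29  1.51  0.    1.34 -0.9 ]
517,-368,35,11.4 [-1.4  3.6 84.5] [-0.001  0.     0.006]
```

Call:
{"method": "move_arm", "body": {
  "targets": [
    [[-1, 3, 30, 0, 0, 0, 0.05], [-1, 3, 55, 0, 0, 0, 0.05], [-1, 3, 70, 0, 0, 0, 0.05], [-1, 3, 78, 0, 0, 0, 0.05], [-1, 3, 83, 0, 0, 0, 0.05], [-1, 3, 84, 0, 0, 0, 0.05], [-1, 3, 84, 0, 0, 0, 0.05], [-1, 3, 84, 0, 0, 0, 0.05], [-1, 3, 84, 0, 0, 0, 0.05]]
  ]
}}

```text
t: 14.75
tool_pos: [0.518, -0.3695, 0.0371]
ee_rot: [0.995, 0.101, 0.001, 0.001]
force: [-0.5, -0.9, -0.2]
gripper_width: 0.0173
```

```bash
python3 go.py 517,-368,34.5,11.4
```

```text
t 14.75 [ 518.  -369.5   37.1] phi 11.6 w 0.0173 F [-0.5 -0.9 -0.2] q [-0.7   0.39  1.55 -0.    1.2  -0.9 ]
517,-368,34.5,11.4 [-0.7 -1.7  2.6] [ 0.002 -0.002  0.004]
```

Call:
{"method": "move_arm", "body": {
  "targets": [
    [[0, 0, 2, 0, 0, 0, 0.05], [0, 0, 2, 0, 0, 0, 0.05], [0, 0, 2, 0, 0, 0, 0.05]]
  ]
}}

```text
t: 15.0
tool_pos: [0.5179, -0.3695, 0.0345]
ee_rot: [0.995, 0.101, 0.001, 0.001]
force: [1.7, -0.3, 3.1]
gripper_width: 0.0175
```

Call:
{"method": "move_arm", "body": {
  "targets": [
    [[0, 0, 0, 0, 0, 0, 0.2], [0, 0, 0, 0, 0, 0, 0.3], [0, 0, 0, 0, 0, 0, 0.4], [0, 0, 0, 0, 0, 0, 0.5], [0, 0, 0, 0, 0, 0, 0.5], [0, 0, -20, 0, 0, 0, 0.5], [0, 0, -60, 0, 0, 0, 0.5], [0, 0, -85, 0, 0, 0, 0.6], [0, 0, -95, 0, 0, 0, 0.7], [0, 0, -95, 0, 0, 0, 0.7]]
  ]
}}

```text
t: 15.83
tool_pos: [0.519, -0.3703, 0.1324]
ee_rot: [0.995, 0.101, 0.002, 0.002]
force: [0.0, 0.2, 0.5]
gripper_width: 0.0612
```

```bash
python3 go.py 430.5,-123,130,15.8
```

```text
t 15.83 [ 519.  -370.3  132.4] phi 11.6 w 0.0612 F [0.  0.2 0.5] q [-0.7   0.29  1.49  0.    1.36 -0.9 ]
430.5,-123,130,15.8 [ -36.8 -260.1    1. ] [ 0.005 -0.004 -0.073]
```

Call:
{"method": "move_arm", "body": {
  "targets": [
    [[-6, -40, 1, 0, 0, -0.02, 0.7], [-12, -80, 1, 0, 0, -0.04, 0.7], [-17, -120, 1, 0, 0, -0.06, 0.7], [-23, -160, 1, 0, 0, -0.073, 0.7], [-28, -200, 1, 0, 0, -0.073, 0.7], [-32, -230, 1, 0, 0, -0.073, 0.7], [-36, -252, 1, 0, 0, -0.073, 0.7], [-37, -260, 1, 0, 0, -0.073, 0.7], [-37, -260, 1, 0, 0, -0.073, 0.7], [-37, -260, 1, 0, 0, -0.073, 0.7]]
  ]
}}

```text
t: 16.67
tool_pos: [0.4284, -0.1219, 0.1267]
ee_rot: [0.99, 0.138, -0.0, -0.0]
force: [-0.3, -0.7, 0.2]
gripper_width: 0.0649
```

Call:
{"method": "move_arm", "body": {
  "targets": [
    [[0, 0, 0, 0, 0, 0, 0.7], [0, 0, 0, 0, 0, 0, 0.7]]
  ]
}}

```text
t: 16.83
tool_pos: [0.4288, -0.1228, 0.1273]
ee_rot: [0.991, 0.137, -0.0, 0.0]
force: [0.3, -0.8, 0.3]
gripper_width: 0.0651
```

```bash
python3 go.py 430.5,-123,39,15.8
```

```text
t 16.83 [ 428.8 -122.8  127.3] phi 15.7 w 0.0651 F [ 0.3 -0.8  0.3] q [-0.39 -0.22  2.02 -0.    1.34 -0.67]
430.5,-123,39,15.8 [ 1.6  0.7 88.3] [ 0.     0.    -0.001]
```

Call:
{"method": "move_arm", "body": {
  "targets": [
    [[1.5, 0.5, 35, 0, 0, 0, 0.7], [1.5, 0.5, 65, 0, 0, 0, 0.7], [1.5, 0.5, 82, 0, 0, 0, 0.7], [1.5, 0.5, 88, 0, 0, 0, 0.7], [1.5, 0.5, 88, 0, 0, 0, 0.7], [1.5, 0.5, 88, 0, 0, 0, 0.4], [1.5, 0.5, 88, 0, 0, 0, 0.3], [1.5, 0.5, 88, 0, 0, 0, 0.2], [1.5, 0.5, 88, 0, 0, 0, 0.2], [1.5, 0.5, 88, 0, 0, 0, 0.2]]
  ],
  "squeeze": 12
}}

```text
t: 17.67
tool_pos: [0.4308, -0.122, 0.0405]
ee_rot: [0.99, 0.138, 0.001, 0.0]
force: [0.8, -0.5, 0.1]
gripper_width: 0.0363
```

Call:
{"method": "move_arm", "body": {
  "targets": [
    [[0, 0, 0, 0, 0, 0, 0.2], [0, 0, 0, 0, 0, 0, 0.2], [0, 0, 0, 0, 0, 0, 0.2], [0, 0, 0, 0, 0, 0, 0.2], [0, 0, 0, 0, 0, 0, 0.2]]
  ]
}}

```text
t: 18.08
tool_pos: [0.4306, -0.1219, 0.0403]
ee_rot: [0.99, 0.138, 0.0, 0.0]
force: [-1.4, 0.6, 6.2]
gripper_width: 0.0317
```

```bash
python3 go.py 501,304,125,15.8
```

```text
t 18.08 [ 430.6 -121.9   40.3] phi 15.8 w 0.0317 F [-1.4  0.6  6.2] q [-0.39 -0.1   2.09 -0.    1.16 -0.67]
501,304,125,15.8 [ 183.9 -390.6  -84.9] [ 0.001 -0.001  0.   ]
```

Call:
{"method": "move_arm", "body": {
  "targets": [
    [[0, 0, -25, 0, 0, 0, 0.2], [0, 0, -60, 0, 0, 0, 0.2], [5, -10, -85, 0, 0, 0, 0.2], [20, -43, -85, 0, 0, 0, 0.2], [36, -77, -85, 0, 0, 0, 0.2], [52, -111, -85, 0, 0, 0, 0.2], [68, -145, -85, 0, 0, 0, 0.2], [84, -179, -85, 0, 0, 0, 0.2], [100, -213, -85, 0, 0, 0, 0.2], [116, -247, -85, 0, 0, 0, 0.2]]
  ]
}}

```text
t: 18.92
tool_pos: [0.4741, 0.1495, 0.1244]
ee_rot: [0.99, 0.138, -0.0, 0.0]
force: [0.6, -0.6, -0.8]
gripper_width: 0.0319
```

Call:
{"method": "move_arm", "body": {
  "targets": [
    [[16, -34, 0, 0, 0, 0, 0.2], [32, -68, 0, 0, 0, 0, 0.2], [48, -102, 0, 0, 0, 0, 0.2], [58, -124, 0, 0, 0, 0, 0.2], [65, -139, 0, 0, 0, 0, 0.2], [68, -144, 0, 0, 0, 0, 0.2], [68, -144, 0, 0, 0, 0, 0.2], [68, -144, 0, 0, 0, 0, 0.2], [68, -144, 0, 0, 0, 0, 0.2], [68, -144, 0, 0, 0, 0, 0.2]]
  ]
}}

```text
t: 19.75
tool_pos: [0.5006, 0.3033, 0.1245]
ee_rot: [0.991, 0.137, -0.0, 0.0]
force: [0.0, -0.4, -0.5]
gripper_width: 0.0318
```

```bash
python3 go.py 501,304,45,15.8
```

```text
t 19.75 [500.6 303.3 124.5] phi 15.7 w 0.0318 F [ 0.  -0.4 -0.5] q [ 0.46  0.16  1.65 -0.    1.33  0.18]
501,304,45,15.8 [ 0.6 -0.5 79.5] [ 0.     0.    -0.001]
```

Call:
{"method": "move_arm", "body": {
  "targets": [
    [[0.5, -0.5, 30, 0, 0, 0, 0.2], [0.5, -0.5, 55, 0, 0, 0, 0.2], [0.5, -0.5, 68, 0, 0, 0, 0.2], [0.5, -0.5, 75, 0, 0, 0, 0.2], [0.5, -0.5, 79, 0, 0, 0, 0.2], [0.5, -0.5, 79, 0, 0, 0, 0.2], [0.5, -0.5, 79, 0, 0, 0, 0.2], [0.5, -0.5, 79, 0, 0, 0, 0.2]]
  ]
}}

```text
t: 20.42
tool_pos: [0.502, 0.3057, 0.0472]
ee_rot: [0.99, 0.138, 0.001, -0.0]
force: [0.5, -0.2, -0.3]
gripper_width: 0.0316
```

```bash
python3 go.py 501,304,44.5,15.8
```

```text
t 20.42 [502.  305.7  47.2] phi 15.8 w 0.0316 F [ 0.5 -0.2 -0.3] q [ 0.46  0.26  1.69 -0.    1.19  0.18]
501,304,44.5,15.8 [-1.4  1.4  2.7] [-0.    -0.002  0.   ]
```

Call:
{"method": "move_arm", "body": {
  "targets": [
    [[0, 0, 2, 0, 0, 0, 0.2], [0, 0, 2, 0, 0, 0, 0.2], [0, 0, 2, 0, 0, 0, 0.2]]
  ]
}}

```text
t: 20.67
tool_pos: [0.5015, 0.3056, 0.0443]
ee_rot: [0.99, 0.138, 0.001, -0.0]
force: [1.2, 0.9, 1.0]
gripper_width: 0.0317
```

Call:
{"method": "move_arm", "body": {
  "targets": [
    [[0, 0, 0, 0, 0, 0, 0.35], [0, 0, 0, 0, 0, 0, 0.5], [0, 0, 0, 0, 0, 0, 0.65], [0, 0, 0, 0, 0, 0, 0.7], [0, 0, 0, 0, 0, 0, 0.7], [0, 0, -20, 0, 0, 0, 0.7], [0, 0, -60, 0, 0, 0, 0.7], [0, 0, -85, 0, 0, 0, 0.7], [0, 0, -85, 0, 0, 0, 0.7], [0, 0, -85, 0, 0, 0, 0.7]]
  ]
}}

```text
t: 21.5
tool_pos: [0.5024, 0.306, 0.131]
ee_rot: [0.99, 0.138, 0.002, -0.001]
force: [-0.4, 0.1, -1.3]
gripper_width: 0.0651
```

```bash
python3 go.py 628.5,231,128,15.8
```

```text
t 21.5 [502.4 306.  131. ] phi 15.8 w 0.0651 F [-0.4  0.1 -1.3] q [ 0.46  0.16  1.64 -0.    1.34  0.18]
628.5,231,128,15.8 [100.8 106.5   3.3] [-0.001 -0.005  0.   ]
```

Call:
{"method": "move_arm", "body": {
  "targets": [
    [[27, 28, 1, 0, 0, 0, 0.7], [54, 57, 2, 0, 0, 0, 0.7], [78, 83, 3, 0, 0, 0, 0.7], [95, 100, 3, 0, 0, 0, 0.7], [101, 106, 3, 0, 0, 0, 0.7], [101, 106, 3, 0, 0, 0, 0.7], [101, 106, 3, 0, 0, 0, 0.7], [101, 106, 3, 0, 0, 0, 0.7], [101, 106, 3, 0, 0, 0, 0.7]]
  ]
}}

```text
t: 22.25
tool_pos: [0.6256, 0.2319, 0.1252]
ee_rot: [0.99, 0.138, -0.001, -0.0]
force: [-0.0, 1.2, 0.3]
gripper_width: 0.0647
```

```bash
python3 go.py 628.5,231,39,15.8
```

```text
t 22.25 [625.6 231.9 125.2] phi 15.9 w 0.0647 F [-0.   1.2  0.3] q [0.28 0.38 1.39 0.   1.37 0.  ]
628.5,231,39,15.8 [ 2.6  1.6 86.2] [-0.     0.001  0.002]
```

Call:
{"method": "move_arm", "body": {
  "targets": [
    [[1.5, 1, 35, 0, 0, 0, 0.7], [1.5, 1, 65, 0, 0, 0, 0.7], [1.5, 1, 80, 0, 0, 0, 0.7], [1.5, 1, 86, 0, 0, 0, 0.7], [1.5, 1, 86, 0, 0, 0, 0.7], [1.5, 1, 86, 0, 0, 0, 0.4], [1.5, 1, 86, 0, 0, 0, 0.3], [1.5, 1, 86, 0, 0, 0, 0.2], [1.5, 1, 86, 0, 0, 0, 0.2], [1.5, 1, 86, 0, 0, 0, 0.2]]
  ]
}}

```text
t: 23.08
tool_pos: [0.6294, 0.2304, 0.0408]
ee_rot: [0.99, 0.138, 0.001, -0.0]
force: [0.1, -0.3, -0.1]
gripper_width: 0.0368
```

Call:
{"method": "move_arm", "body": {
  "targets": [
    [[0, 0, 0, 0, 0, 0, 0.2], [0, 0, 0, 0, 0, 0, 0.2], [0, 0, 0, 0, 0, 0, 0.2], [0, 0, 0, 0, 0, 0, 0.2], [0, 0, 0, 0, 0, 0, 0.2]]
  ]
}}

```text
t: 23.5
tool_pos: [0.6292, 0.2303, 0.0404]
ee_rot: [0.99, 0.138, 0.001, -0.0]
force: [-1.2, -2.5, 5.8]
gripper_width: 0.0316
```

```bash
python3 go.py 482.5,369,125,15.8
```

```text
t 23.5 [629.2 230.3  40.4] phi 15.8 w 0.0316 F [-1.2 -2.5  5.8] q [ 0.27  0.47  1.44 -0.    1.23 -0.  ]
482.5,369,125,15.8 [-103.2 -173.4  -84.7] [ 0.    -0.001  0.   ]
```

Call:
{"method": "move_arm", "body": {
  "targets": [
    [[0, 0, -25, 0, 0, 0, 0.2], [0, 0, -60, 0, 0, 0, 0.2], [0, 0, -88, 0, 0, 0, 0.2], [-18, -30, -88, 0, 0, 0, 0.2], [-36, -61, -88, 0, 0, 0, 0.2], [-55, -92, -88, 0, 0, 0, 0.2], [-74, -124, -88, 0, 0, 0, 0.2], [-90, -151, -88, 0, 0, 0, 0.2], [-100, -168, -88, 0, 0, 0, 0.2], [-103, -173, -86, 0, 0, 0, 0.2]]
  ]
}}

```text
t: 24.33
tool_pos: [0.4799, 0.3709, 0.1255]
ee_rot: [0.99, 0.139, -0.0, -0.0]
force: [-0.1, 0.4, 0.2]
gripper_width: 0.0317
```

Call:
{"method": "move_arm", "body": {
  "targets": [
    [[0, 0, 0, 0, 0, 0, 0.2], [0, 0, 0, 0, 0, 0, 0.2], [0, 0, 0, 0, 0, 0, 0.2]]
  ]
}}

```text
t: 24.58
tool_pos: [0.4834, 0.3676, 0.1254]
ee_rot: [0.991, 0.137, 0.0, 0.0]
force: [-0.2, -0.9, -1.3]
gripper_width: 0.0314
```

```bash
python3 go.py 482.5,369,45,15.8;  python3 - <<'E'
from h import *
p,d=snap("scene","s3")
cv2.imwrite('pics/c3.png',cv2.resize(p[20:230,180:440],None,fx=2.5,fy=2.5,interpolation=2)[...,::-1])
E
```

```text
t 24.58 [483.4 367.6 125.4] phi 15.8 w 0.0314 F [-0.2 -0.9 -1.3] q [ 0.57  0.22  1.58 -0.    1.34  0.29]
482.5,369,45,15.8 [-0.5 -1.6 80.4] [ 0.001  0.    -0.001]
```

View pics/c3.png

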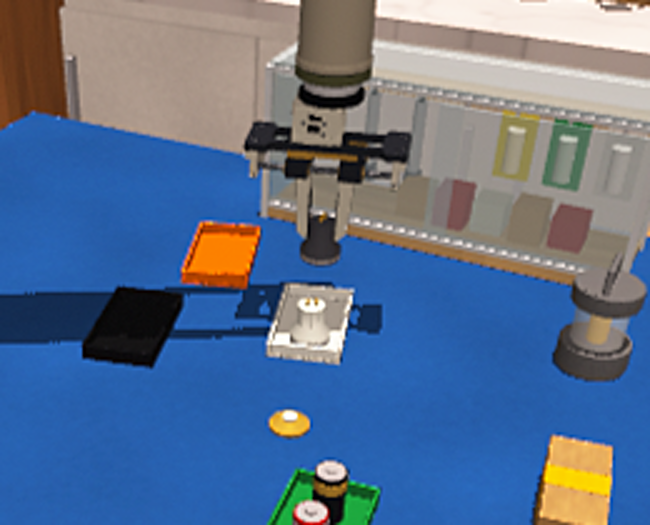

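The white bulb (312,320) stands in the white tray with its pins up, and the grey bulb (320,240) hangs upright. I'll place it.

Call:
{"method": "move_arm", "body": {
  "targets": [
    [[0, 0, 30, 0, 0, 0, 0.2], [0, 0, 55, 0, 0, 0, 0.2], [0, 0, 68, 0, 0, 0, 0.2], [0, 0, 75, 0, 0, 0, 0.2], [0, 0, 79, 0, 0, 0, 0.2], [0, 0, 80, 0, 0, 0, 0.2], [0, 0, 80, 0, 0, 0, 0.2], [0, 0, 80, 0, 0, 0, 0.2]]
  ]
}}

```text
t: 25.3
tool_pos: [0.4835, 0.3692, 0.0471]
ee_rot: [0.99, 0.138, 0.001, -0.0]
force: [-0.3, -0.3, 0.1]
gripper_width: 0.0313
```

```bash
python3 go.py 482.5,369,44.5,15.8
```

```text
t 25.3 [483.5 369.2  47.1] phi 15.8 w 0.0313 F [-0.3 -0.3  0.1] q [0.57 0.31 1.63 0.   1.2  0.29]
482.5,369,44.5,15.8 [-1.  -0.1  2.6] [-0.001 -0.002  0.   ]
```

Call:
{"method": "move_arm", "body": {
  "targets": [
    [[0, 0, 2, 0, 0, 0, 0.2], [0, 0, 2, 0, 0, 0, 0.2], [0, 0, 2, 0, 0, 0, 0.2]]
  ]
}}

```text
t: 25.55
tool_pos: [0.483, 0.369, 0.0444]
ee_rot: [0.99, 0.138, 0.001, -0.0]
force: [0.3, 0.5, 1.1]
gripper_width: 0.0315
```

Call:
{"method": "move_arm", "body": {
  "targets": [
    [[0, 0, 0, 0, 0, 0, 0.35], [0, 0, 0, 0, 0, 0, 0.5], [0, 0, 0, 0, 0, 0, 0.65], [0, 0, 0, 0, 0, 0, 0.7], [0, 0, 0, 0, 0, 0, 0.7], [0, 0, -20, 0, 0, 0, 0.7], [0, 0, -60, 0, 0, 0, 0.7], [0, 0, -100, 0, 0, 0, 0.7], [0, 0, -140, 0, 0, 0, 0.7], [0, 0, -150, 0, 0, 0, 0.7]]
  ]
}}

```text
t: 26.38
tool_pos: [0.4853, 0.3705, 0.202]
ee_rot: [0.99, 0.138, 0.005, -0.002]
force: [0.4, 0.5, 0.7]
gripper_width: 0.065
```

```bash
python3 go.py 420,0,200,15.8
```

```text
t 26.38 [485.3 370.5 202. ] phi 15.8 w 0.065 F [0.4 0.5 0.7] q [0.57 0.16 1.5  0.   1.46 0.29]
420,0,200,15.8 [-163.8  338.6   -0.8] [-0.003 -0.01   0.   ]
```

Moving the arm out of the cameras' view for the final check.

Call:
{"method": "move_arm", "body": {
  "targets": [
    [[-164, 339, 0, 0, 0, 0, 0.7], [-164, 339, 0, 0, 0, 0, 0.7], [-164, 339, 0, 0, 0, 0, 0.7], [-164, 339, 0, 0, 0, 0, 0.7], [-164, 339, 0, 0, 0, 0, 0.7], [-164, 339, 0, 0, 0, 0, 0.7], [-164, 339, 0, 0, 0, 0, 0.7], [-164, 339, 0, 0, 0, 0, 0.7], [-164, 339, 0, 0, 0, 0, 0.7], [-164, 339, 0, 0, 0, 0, 0.7]]
  ]
}}

```text
t: 27.22
tool_pos: [0.416, -0.0083, 0.1937]
ee_rot: [0.991, 0.134, -0.0, 0.001]
force: [-0.1, 0.5, 0.3]
gripper_width: 0.0651
```

Call:
{"method": "move_arm", "body": {
  "targets": [
    [[0, 0, 0, 0, 0, 0, 0.7], [0, 0, 0, 0, 0, 0, 0.7], [0, 0, 0, 0, 0, 0, 0.7]]
  ]
}}

```text
t: 27.47
tool_pos: [0.4173, -0.0011, 0.1935]
ee_rot: [0.99, 0.138, 0.0, -0.0]
force: [-1.0, 0.1, -0.1]
gripper_width: 0.0651
```

```bash
python3 - <<'E'
from h import *
p,d=snap("scene","scene9");p2,d2=snap("top","top9")
cv2.imwrite('pics/c9.png',np.hstack([cv2.resize(p[90:370,120:440],None,fx=1.25,fy=1.25),cv2.resize(p2[90:314,100:356+100],None,fx=1.122,fy=1.5625)])[...,::-1])
E
python3 meas.py 9 | grep -E "^top|^scene|\[0\.[456]|\[ 0\.[456]"
```

```text
top
[ 45. 171.] 990 bgr [119. 129. 133.] zmax 0.110 top med [0.5598 0.5951] rect [560.5 595.6] [529.    8.2] 0.0
[286. 130.] 707 bgr [114. 143. 117.] zmax 0.066 top med [ 0.65   -0.0189] rect [651.3 -19.7] [32.6 95.5] 5.5
[418. 183.] 466 bgr [ 76. 176. 185.] zmax 0.023 top med [ 0.5198 -0.3707] rect [ 516.5 -368. ] [ 90.5 152.9] 11.4
[225. 173.] 174 bgr [125. 189. 214.] zmax 0.017 top med [0.5501 0.1347] rect [550.1 133.3] [39.6 39.1] 55.1
[147. 195.] 478 bgr [195. 197. 195.] zmax 0.023 top med [0.4914 0.3415] rect [491.2 335.9] [ 90.8 150.9] 15.5
[420. 183.] 139 bgr [ 65. 133. 178.] zmax 0.055 top med [ 0.5161 -0.3649] rect [ 517.2 -366.6] [17.2 26.8] 11.2
[159. 191.] 327 bgr [183. 195. 196.] zmax 0.059 top med [0.502  0.3045] rect [502.3 304.9] [31.6 30. ] 51.1
[134. 199.] 342 bgr [ 99. 104. 108.] zmax 0.058 top med [0.482  0.3696] rect [482.6 370.8] [30.6 31.2] 2.7
scene
[328. 111.] 35 bgr [115. 137. 160.] zmax 0.026 top med [0.4702 0.5977] rect [468.2 597. ] [ 5.1 38.4] 89.9
[339. 113.] 29 bgr [128. 146. 165.] zmax 0.027 top med [0.5174 0.5976] rect [517.1 596.4] [31.1  7.9] 3.3
[371. 120.] 167 bgr [125. 143. 162.] zmax 0.028 top med [0.6339 0.5972] rect [623.9 595.8] [  8.5 175. ] 89.9
[305. 147.] 639 bgr [154. 166. 175.] zmax 0.054 top med [0.4965 0.3353] rect [494.5 335.7] [ 31.6 102.6] 15.7
[296. 188.] 69 bgr [103. 198. 237.] zmax 0.015 top med [0.5544 0.1307] rect [555.8 131.8] [33.2 29.5] 29.1
[306. 230.] 1078 bgr [60. 96. 84.] zmax 0.063 top med [ 0.655  -0.0407] rect [653.7 -20.5] [32.8 97.9] 4.9
[252. 251.] 411 bgr [ 46.  51. 211.] zmax 0.029 top med [ 0.5682 -0.1457] rect [ 567.5 -142.4] [49.6 50. ] 2.2
[173. 319.] 941 bgr [  2. 162. 192.] zmax 0.021 top med [ 0.5208 -0.3838] rect [ 517.8 -367.7] [ 91.3 153.6] 11.0
[175. 310.] 307 bgr [ 20.  79. 159.] zmax 0.053 top med [ 0.5214 -0.3685] rect [ 519.4 -367.7] [17.4 28.1] 10.9
```

View pics/c9.png

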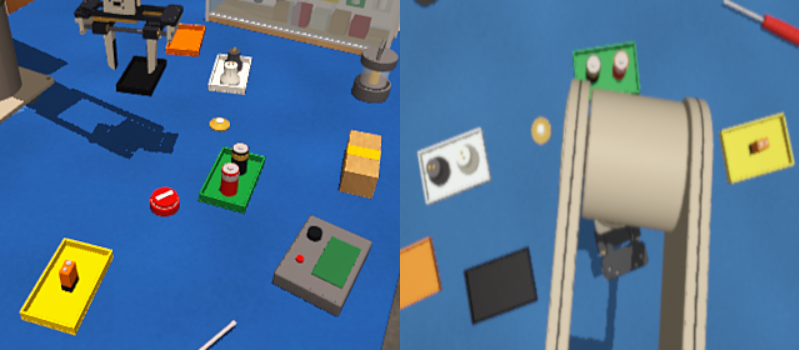

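The picture shows the cells at (230,180) and (240,158) in the green tray, the block at (68,275) in the yellow tray and the bulbs at (231,72) and (235,57) in the white tray. All are upright, the heights fit standing on the tray floor, and the timer and bell have not moved.

```bash
python3 -c "
from station import *
print(job_done())"
```

```text
the job is handed in; nothing more can be done
None
```

All five items are in their trays and the job is handed in, at about 27.5 s of the 128 s allowed. I worked in the order asked: the red then the black cell into the green tray, the block into the yellow tray, and the white then the grey bulb into the white tray.

**Placement:** the last pictures and depth readings show everything upright inside its tray. Top heights fit standing on the 4 mm tray floors: cells about 63–66 mm, block about 53–55 mm, bulbs about 54–59 mm.

**Left alone:** the timer and bell stayed where they were. Readings before and after agree within about 2 mm, the accuracy of the measurement. In the final check the timer showed only in the scene camera, because the arm hid it from the top one.

**Forces:** the readings after each move stayed under about 8 N. No check failed or disagreed.

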